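# Offer a door up to its quick-release hinge and hold it for the pin

## Robot

A 6-joint arm with a two-finger parallel gripper is mounted at the origin on a cart in front of the work surface, level with it; the furniture and walls round the work are solid. World frame = base frame: x ahead of the robot, y to its left, z up, the work surface at z = 0. Lengths are in mm, angles in rad, forces in N, time in s.
With the tool pointing down it reaches from about 350 to 1000 mm from the base axis. Payload 7.1 kg.
Tool frame: the origin (TCP) lies at the very end of the fingers, on their centre line; the grasp point (between the pads) lies 19 mm behind it; z points along the fingers, y is the line along which they close (so a half turn about z gives the same grasp; the last joint's range is limited). The gripper opens to 85 mm and grips with 20 to 120 N. Pads are 22 mm wide; open, the fingers measure 114 mm over their backs; the gripper's body (76 mm by 85 mm) begins 54 mm behind the grasp point. The pads swing forward as they close: fully open they stand 13 mm farther back than shut.
Start: joints at [-1.256, 0.423, 1.63, -0, 1.089, -0.019], TCP at [204.789, -590.48, 231.319] pointing down, gripper open.
Joint ranges: [-3, 3], [-0.9, 2.11], [0.09, 2.58], [-1.31, 4.45], [0.11, 2.69], [-2.54, 2.54]. Speed limits (rad/s): [2.39, 2.39, 3.01, 3.14, 3.14, 3.14].

## Interface

Orientations are given as [roll, pitch, yaw] about the fixed x, y, z axes, in that order (R = Rz(yaw) Ry(pitch) Rx(roll)).
In Python, from bench import manip, cams gives the robot as it stands. The module is installed in compiled form; this text tells all that it offers.
- The arm moves only by the tool move_arm, never from a script. Its argument "targets" is a list of rows, each a list of 7 numbers: the shift along the world's x, y, z in mm, then the turn, a rotation vector about the world's x, y, z in rad, then the opening in per cent of the stroke, from 0 (shut) to 100 (fully open). In form: [[x, y, z, ax, ay, az, hand], ...]. A call has 1 to 12 rows; each row shifts and turns the commanded pose from where the row before left it; what a row does not reach is not made up. A row lasts 1/12 s, in which the tool goes at most 41.7 mm and 7.16 degrees, less where a joint would pass 70% of its speed; a pose out of reach is approached as far as the arm can. A call with a gripper value outside its range is refused whole. The fingers move at their own pace and stop on an object; "newtons" is the grip in N (left out, the last holds). Time passes only in rows, so rows that do not move let the fingers close. It gives the time, the measured TCP pose, the force, the opening and the grip force at its end, in the units of the state.
- manip.get_obs(): the state, without advancing time (a new reading comes with each control period).
- cams.get_image(name): name is "side" or "top"; returns a dict with "img" (384x512x3 uint8, red, green, blue), "vfov" (degrees; the focal length in pixels is half the picture's height over the tangent of half this angle, whatever the lens; pixels are square), "cx", "cy" (the principal point, pixels), "R" (3x3) and "t" (3): a world point X has camera coordinates R X + t. Camera axes: x right, y down, z forward; pixel columns grow to the right and rows downward; lengths in mm; the calibration is good to about 2 mm. A picture is of the moment at which its call begins. There is no depth.
- manip.hand_in(): hands the job in; it is judged then, once.
The state is a dict: "t": time; "joint_pos": joint angles; "joint_velocities": joint speeds; "tau": joint torques, N m; "ee_pos": TCP position; "orientation": TCP orientation; "wrist_force": force on the tool from outside, world axes, zero at the start; "torque": the same for the moment, N m; "grip_width": finger opening in mm; "finger_force": force on a finger pad.
Only numpy, scipy, OpenCV 4.12 (cv2) and the standard library are available. Lean on these libraries where they do the work, as an engineer would, in place of code of your own. Each camera call takes 0.05 s, during which the arm holds its last target. There are 200 camera calls.

## Task

Turn the black knob on top of the detector housing's hinge counter-clockwise (seen from above) until it clicks past its detent and stays over, which draws the hinge pin up out of the gap between the two fixed knuckles. Then pick up the housing's loose door, which stands on the bench, and gently bring its hinge barrel into that gap so that its hole lines up with the holes above and below, with the door upright and standing straight out from the housing front, as a door opened to a right angle. Finish while still holding it there in the gripper alone, clear of the bench and with the barrel midway between the two knuckles and resting on neither, so that I can let the pin down through it; do not disturb the other things on the bench.

Things in the scene. Friction and masses are not known exactly. Their poses are not given: they have to be found in the camera images.
- housing: fixed grey metal box, open at the front, 118 deep, 188 wide, 86 mm high, with a bare metal jamb block at its left front corner that carries the hinge. Origin: bench level, straight below the hinge axis. x: level, straight into the housing, y: its left, z up. Its front face lies at x = +14 mm, the box from y = +18 to -170 mm. The knob (124 mm) is its highest part
- hinge_mid (a point): on the hinge axis, mid-height of the gap between the lower and upper fixed knuckle (steel tubes 16 mm thick, 9 mm hole), 52 mm above the bench; axes as housing, z along the hinge axis. The gap is 26 mm high, open to the front. A V-shaped saddle behind it stops a barrel pushed in along +x: on the line of the axis 1 mm past it; s mm to a side, s mm sooner
- pin_knob (a joint): turn of the knob in rad, positive counter-clockwise from above, stops at 0 and 1.4. At 0 the brass hinge pin (7 mm) is down and blocks the gap; at 1.4 it is drawn up into the upper knuckle. A sprung detent resists with up to about 0.12 N m until 0.7, then pulls on to 1.4 by itself and holds there; let go before 0.7, it returns to 0
- knob_grip (a point): centre of the knob's grip bar, on the hinge axis, 113 mm above the bench. The bar is black, 36 mm long, 12 mm thick, 22 mm high (102 to 124 mm), with a white line on top at one end; below it only a disc of 15 mm radius, then the housing's top at 86 mm. The point turns with the knob: x along the bar, y across it, z up. At joint value 0 its x is the housing's x
- door_middle (a point): centre of the loose door's panel, 38 mm above its underside: grey, 140 long, 20 thick, 76 mm high, about 0.35 kg, standing on its long edge. x: along the panel to the end with the hinge barrel, y: across, to the face with a small latch (56 mm from the middle in -x, 8 mm proud), z up. Centre of mass within 8 mm of it; both faces are free there for a grip from above
- door_bore (a point): centre of the vertical hole (9 mm) of the door's barrel, a steel tube 16 mm thick, 18 mm high, on a 5 mm thick tab; 92 mm from door_middle in +x and 6 mm higher (44 mm above the door's underside). Axes as door_middle. Offered up, this point coincides with hinge_mid and the x axes point the same way; the door's underside is then 8 mm above the bench
- junction_box: bystander: white square plastic box, 85x91x44 mm, loose; origin at the centre of its underside
- bottle: bystander: small amber bottle with black cap, 48 mm across, 96 mm high, loose; origin at the centre of its underside
- screwdriver: bystander: black screwdriver lying on the bench, 139x26x18 mm, loose; origin at the centre of its underside
- lens_ring: bystander: short black lens tube standing on the bench, 31 mm across, 29 mm high, loose; origin at the centre of its underside

How it is judged:
By the outcome, as a careful person would: the job done as asked, in the order asked, and still so for the second after the job is handed in, while the arm keeps its last pose, push and grip.
It also fails if it takes over 53 s, if anything falls off the work surface, if the arm or the gripper's body presses on something with over 40 N, if the wrist force passes 120 N, or if a joint passes its speed limit or range.

## Working session

There is one attempt and no reset: what is moved stays moved. The work goes in short steps, Python scripts to look and compute and a tool call to move; the robot and the scene stay as the last step left them, time stands still between calls to the robot, and variables do not carry over. Pictures are saved under pics/ and viewed, at most 10 in all, crops included, and the job is handed in when it is done.

Besides the shell and the picture viewer there is one more tool, called after "Emit:" by a JSON object that holds its "op" and its "data". move_arm: Moves the arm, as the interface text tells. Its arguments: {"type":"object","properties":{"targets":{"type":"array","items":{"type":"array","items":{"type":"number"}}},"newtons":{"type":"number"}},"required":["targets"]}

```bash
mkdir -p pics; cat > h.py <<'E'
import numpy as np, cv2
from bench import manip, cams
def cam(n):
    d=cams.get_image(n); f=192/np.tan(np.radians(d["vfov"])/2)
    d["K"]=np.array([[f,0,d["cx"]],[0,f,d["cy"]],[0,0,1]]); d["R"]=np.array(d["R"]); d["t"]=np.array(d["t"]); return d
def at_z(d,u,v,z):
    r=d["R"].T@np.linalg.solve(d["K"],[u,v,1]); c=-d["R"].T@d["t"]
    return c+r*(z-c[2])/r[2]
def proj(d,X):
    p=(d["K"]@(np.atleast_2d(X)@d["R"].T+d["t"]).T).T; return p[:,:2]/p[:,2:]
def save(d,name,crop=None,s=1):
    im=d["img"][:,:,::-1]
    if crop: a,b,c,e=crop; im=im[b:e,a:c]
    cv2.imwrite("pics/"+name,cv2.resize(im,None,fx=s,fy=s,interpolation=cv2.INTER_CUBIC))
E
python3 - <<'E'
from h import *
import pickle
for n in("top","side"):
    d=cam(n); pickle.dump(d,open(n+".pkl","wb")); save(d,n+"0.png",s=1.5); print(n,-d["R"].T@d["t"],d["vfov"],d["R"][2], d["cx"],d["cy"])
print(manip.get_obs())
E
```

```text
top [ 378.11774225   -5.02681563 1066.32110662] 53.600334140095356 [ 0.16935829  0.01485937 -0.98544252] 247.26434001791253 191.73619786061403
side [269.66424909 842.07235709 566.72730662] 55.152286819523354 [ 0.29059247 -0.82651154 -0.48211482] 256.2583143102362 188.2347534323984
{'t': 0.1, 'joint_pos': array([-1.25601748e+00,  4.23797928e-01,  1.63060691e+00, -1.21955828e-05,
        1.08861649e+00, -1.89705848e-02]), 'joint_velocities': array([ 0.00036213, -0.00068068, -0.00066535, -0.00203531, -0.00218182,
        0.0001606 ]), 'tau': array([-7.16880550e-06, -5.58424258e+01, -2.82444978e+01, -3.67049358e-05,
        3.07308183e-03, -2.17106248e-05]), 'ee_pos': array([ 204.62667677, -590.02558341,  230.60512763]), 'orientation': array([-3.14016403e+00, -1.63061205e-05,  3.33755078e-01]), 'wrist_force': array([ 0.48117545, -0.06648993, -1.03801238]), 'torque': array([ 0.01312796, -0.01948289,  0.02819982]), 'finger_force': 0.0, 'grip_width': 85.43640900971134}
```

View pics/top0.png

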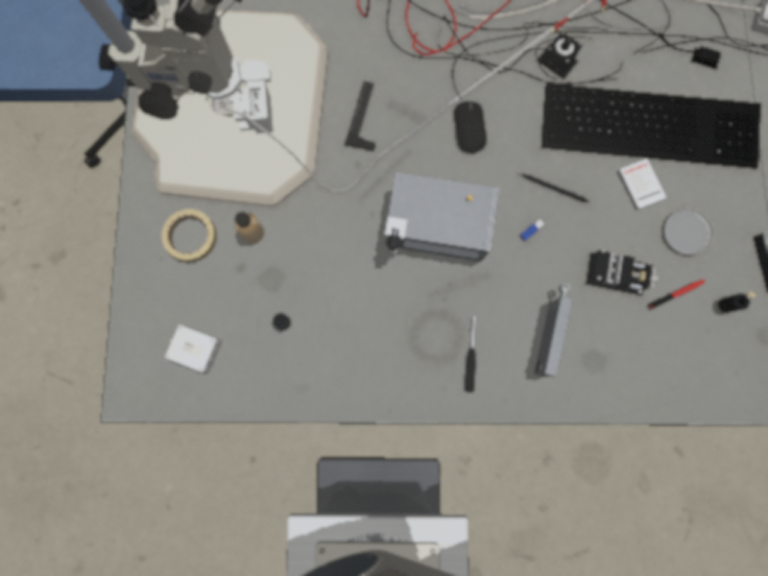

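View pics/side0.png

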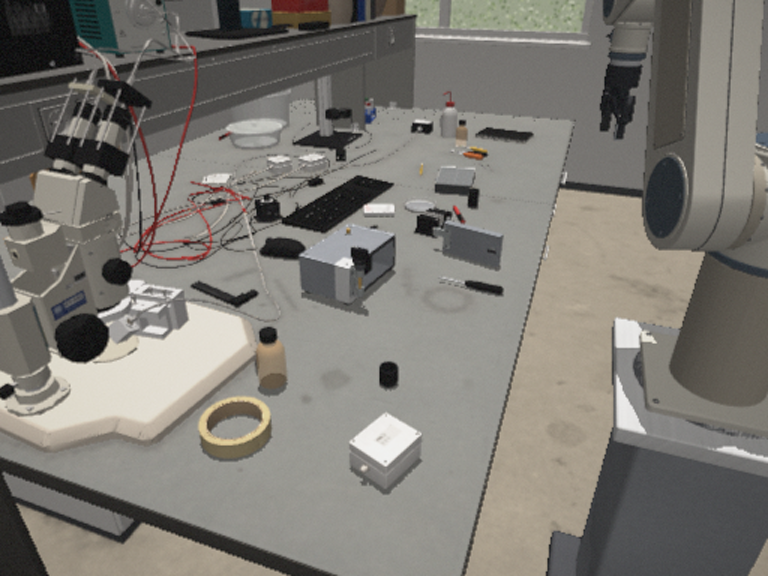

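The top view shows the housing at about (390–497, 175–262), with the knob near (395, 241). The door runs from (545, 375) to its barrel at (563, 290), and the screwdriver is at (471, 355). I'll enlarge these.

```bash
python3 - <<'E'
from h import *
import pickle
a=pickle.load(open("top.pkl","rb"));save(a,"t1.png",(250,110,390,255),5)
b=pickle.load(open("side.pkl","rb"));save(b,"s1.png",(195,140,345,210),5)
E
```

```text
(no output)
```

View pics/t1.png

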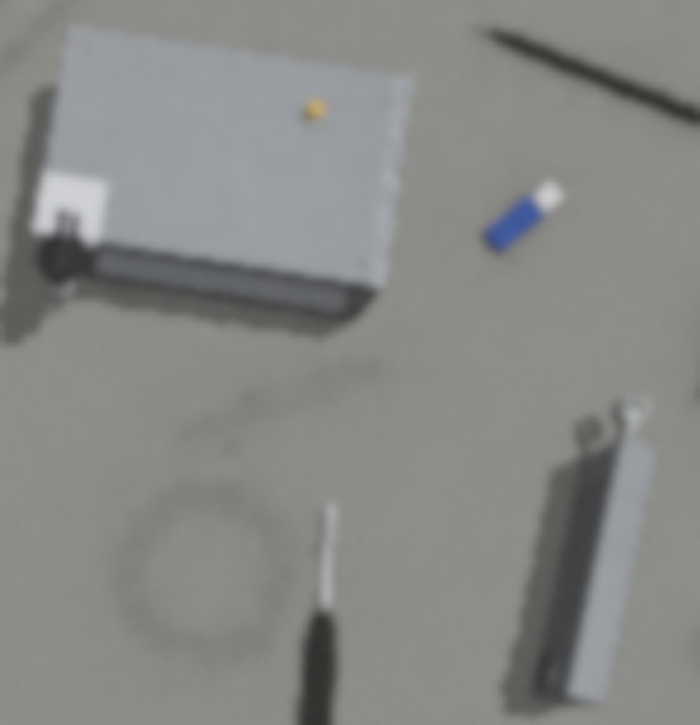

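View pics/s1.png

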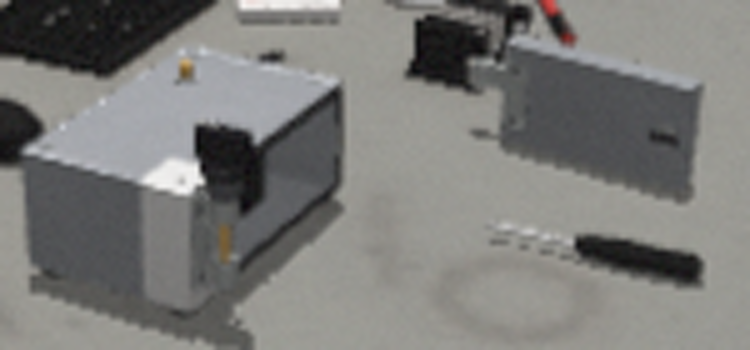

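The top crop shows the housing's top corners at (70,28), (412,78), (380,283) and (35,235). The door's top face is at (568,700), (603,702), (655,445) and (617,440), with the barrel at (630,410). The side crop shows the latch on the face towards +y and the brass pin down. Next I'll fit the poses.

```bash
cat >> h.py <<'E'
from scipy.optimize import least_squares
def fit(obs,x0):
    "obs: list of (cam, model Nx3, pix Nx2); pose x,y,yaw on bench"
    def w(p,M): c,s=np.cos(p[2]),np.sin(p[2]); return np.asarray(M)@np.array([[c,s,0],[-s,c,0],[0,0,1]])+[p[0],p[1],0]
    r=least_squares(lambda p:np.concatenate([(proj(d,w(p,M))-P).ravel() for d,M,P in obs]),x0,x_scale=[10,10,.1],loss="soft_l1")
    return r.x,[np.round(proj(d,w(r.x,M))-P,1).tolist() for d,M,P in obs]
def uncrop(P,o,s=5): return (np.array(P,float)+.5)/s-.5+o
E
python3 - <<'E'
from h import *
import pickle
T=pickle.load(open("top.pkl","rb"));S=pickle.load(open("side.pkl","rb"))
ot,os=[250,110],[195,140]
H=[[132,18,86],[132,-170,86],[14,-170,86],[14,18,86]]
t=(T,H,uncrop([[70,28],[412,78],[380,283],[35,235]],ot)); s=(S,H,uncrop([[25,152],[190,48],[343,85],[197,187]],os))
for o in([t],[s],[t,s]): print("H",*fit(o,[500,0,0]))
D=[[-70,10,76],[-70,-10,76],[70,-10,76],[70,10,76],[92,0,53]]
t=(T,D,uncrop([[568,700],[603,702],[655,445],[617,440],[631,408]],ot))
s=(S,[[70,10,76],[-70,10,76],[70,10,0],[-70,10,0]],uncrop([[510,43],[700,90],[503,150],[690,198]],os))
for o in([t],[s],[t,s]): print("D",*fit(o,[400,-200,0]))
E
```

```text
H [ 6.25064682e+02 -2.94238582e+01 -1.54851727e-01] [[[-0.6, -0.4], [0.1, -0.3], [1.1, 1.0], [-0.3, -0.1]]]
H [ 6.21499581e+02 -2.77601464e+01 -1.43483705e-01] [[[0.0, 0.0], [-0.2, -0.6], [0.4, -1.2], [-0.2, 1.8]]]
H [ 6.24036850e+02 -2.97288137e+01 -1.50872268e-01] [[[-0.7, -0.1], [0.1, -0.2], [1.2, 1.1], [-0.2, 0.3]], [[-0.3, -0.5], [-0.2, -1.0], [0.3, -1.5], [-0.8, 1.4]]]
D [ 4.64676857e+02 -3.13615814e+02 -2.39864515e-01] [[[-0.4, -0.4], [0.3, 1.1], [0.0, 0.1], [0.1, -0.7], [-0.2, 0.1]]]
D [ 4.59374025e+02 -3.06484969e+02 -2.23460707e-01] [[[-0.1, 0.7], [0.3, 0.5], [0.0, -0.8], [-0.2, -0.4]]]
D [ 4.63195458e+02 -3.13391101e+02 -2.37180499e-01] [[[-0.3, 0.2], [0.4, 1.7], [-0.1, 0.6], [-0.0, -0.2], [-0.3, 0.6]], [[-0.6, -0.2], [-0.7, -0.4], [-0.5, -1.8], [-1.2, -1.4]]]
```

Emit:
{"op": "move_arm", "data": {"targets": [[23.3,31.1,0,0,0,-0.027,50],[23.3,31.1,0,0,0,-0.027,50],[23.3,31.1,0,0,0,-0.027,50],[23.3,31.1,0,0,0,-0.027,50],[23.3,31.1,0,0,0,-0.027,50],[23.3,31.1,0,0,0,-0.027,50],[23.3,31.1,0,0,0,-0.027,50],[23.3,31.1,0,0,0,-0.027,50],[23.3,31.1,0,0,0,-0.027,50],[23.3,31.1,0,0,0,-0.027,50],[23.3,31.1,0,0,0,-0.027,50],[23.3,31.1,0,0,0,-0.027,50]]}}

```text
t: 1.1
ee_pos: [485.0, -215.4, 231.2]
orientation: [-3.141, 0.0, 0.008]
wrist_force: [1.0, -0.1, 0.6]
grip_width: 42.4
finger_force: 0.0
```

Emit:
{"op": "move_arm", "data": {"targets": [[23.3,31.1,0,0,0,-0.027,50],[23.3,31.1,0,0,0,-0.027,50],[23.3,31.1,0,0,0,-0.027,50],[23.3,31.1,0,0,0,-0.027,50],[23.3,31.1,0,0,0,-0.027,50],[23.3,31.1,0,0,0,-0.027,50],[0,0,0,0,0,0,50],[0,0,0,0,0,0,50],[0,0,0,0,0,0,50],[0,0,0,0,0,0,50]]}}

```text
t: 1.93
ee_pos: [623.3, -31.5, 230.9]
orientation: [3.141, 0.001, -0.153]
wrist_force: [-0.4, 0.0, -0.5]
grip_width: 42.6
finger_force: 0.0
```

Emit:
{"op": "move_arm", "data": {"targets": [[0.3,0.5,-30,0,0,0,50],[0.3,0.5,-30,0,0,0,50],[0.3,0.5,-30,0,0,0,50],[0,0,-5,0,0,0,50],[0,0,0,0,0,0,50],[0,0,0,0,0,0,50]]}}

```text
t: 2.43
ee_pos: [625.4, -30.1, 137.3]
orientation: [-3.142, -0.001, -0.153]
wrist_force: [0.3, -0.0, -0.6]
grip_width: 42.6
finger_force: 0.0
```

```bash
python3 - <<'E'
from h import *
T=cam("top");S=cam("side")
print(proj(T,[[624.5,-29.5,124]]),proj(S,[[624.5,-29.5,124]]))
im=np.hstack([cv2.resize(d["img"][v-30:v+30,u-25:u+25,::-1],None,fx=8,fy=8,interpolation=cv2.INTER_CUBIC) for d,u,v in((T,263,160),(S,238,172))])
cv2.imwrite("pics/k.png",im)
print(manip.get_obs()["ee_pos"])
E
```

```text
[[262.54943361 159.14873692]] [[240.28653076 164.94149208]]
[626.36218735 -29.75335751 138.47955392]
```

View pics/k.png

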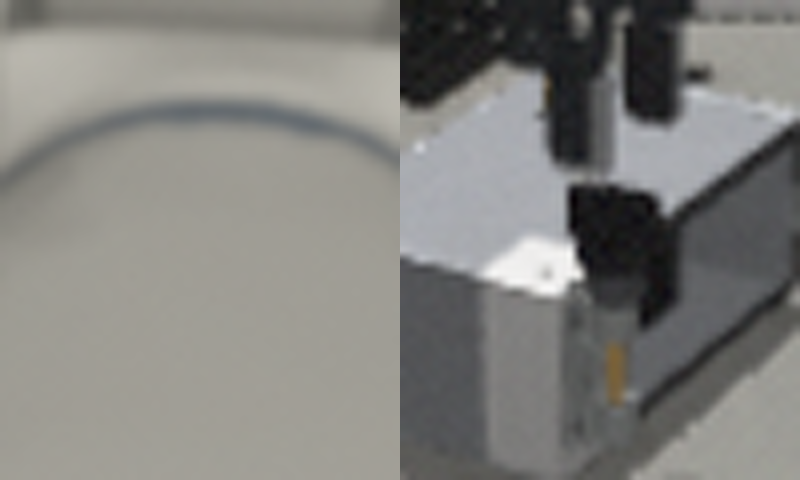

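The side crop shows the knob's top at about pixel (239.5, 165.7), against a predicted (240.3, 164.9). The fingers straddle the bar, so I'll descend and grip.

Emit:
{"op": "move_arm", "data": {"targets": [[0,0,-11,0,0,0,50],[0,0,-11,0,0,0,50],[0,0,-11,0,0,0,50],[0,0,0,0,0,0,50],[0,0,0,0,0,0,0],[0,0,0,0,0,0,0],[0,0,0,0,0,0,0],[0,0,0,0,0,0,0],[0,0,0,0,0,0,0],[0,0,0,0,0,0,0]], "newtons": 30}}

```text
t: 3.37
ee_pos: [625.4, -28.4, 103.6]
orientation: [-3.141, -0.001, -0.152]
wrist_force: [1.0, 5.0, -2.0]
grip_width: 11.1
finger_force: 33.5
```

Emit:
{"op": "move_arm", "data": {"targets": [[0,1,0,0,0,0,0],[0,0,0,0,0,0,0],[0,0,0,0,0,0,0]], "newtons": 60}}

```text
t: 3.62
ee_pos: [625.4, -28.3, 103.7]
orientation: [3.142, -0.001, -0.152]
wrist_force: [0.3, 0.7, 0.1]
grip_width: 10.6
finger_force: 62.0
```

Emit:
{"op": "move_arm", "data": {"targets": [[0,0,0,0,0,0.1,0],[0,0,0,0,0,0.1,0],[0,0,0,0,0,0.1,0],[0,0,0,0,0,0.1,0]]}}

```text
t: 3.95
ee_pos: [625.4, -28.9, 103.7]
orientation: [3.14, -0.001, 0.253]
wrist_force: [0.8, -1.9, 0.3]
grip_width: 10.7
finger_force: 62.1
```

Emit:
{"op": "move_arm", "data": {"targets": [[0,0,0,0,0,0.1,0],[0,0,0,0,0,0.1,0],[0,0,0,0,0,0.1,0],[0,0,0,0,0,0.1,0],[0,0,0,0,0,0.1,0],[0,0,0,0,0,0.1,0],[0,0,0,0,0,0.1,0],[0,0,0,0,0,0.1,0],[0,0,0,0,0,0.1,0],[0,0,0,0,0,0.08,0],[0,0,0,0,0,0,0],[0,0,0,0,0,0,0]]}}

```text
t: 4.95
ee_pos: [626.5, -29.8, 103.7]
orientation: [3.138, 0.001, 1.229]
wrist_force: [5.0, -6.2, -2.7]
grip_width: 10.5
finger_force: 61.6
```

```bash
python3 -c "
from h import *
o=manip.get_obs();print(o)"
```

```text
{'t': 4.95, 'joint_pos': array([-0.06563405,  0.58590173,  1.70139373, -0.00262106,  0.8509823 ,
        0.27821643]), 'joint_velocities': array([ 5.73063330e-05,  5.24499432e-04,  2.35561347e-04, -2.42766455e-03,
       -4.89587324e-04,  1.13403756e-02]), 'tau': array([  3.92270699, -60.73755741, -20.57520926,   1.40140627,
         1.31084383,  -0.06145437]), 'ee_pos': array([626.52592423, -29.84941336, 103.68402167]), 'orientation': array([3.13786402e+00, 9.90627016e-04, 1.22866865e+00]), 'wrist_force': array([ 4.95448162, -6.18330156, -2.65152065]), 'torque': array([-0.99552197, -0.68990144,  0.12862107]), 'finger_force': 61.589613460614004, 'grip_width': 10.538851466239883}
```

Emit:
{"op": "move_arm", "data": {"targets": [[0,0,0,0,0,0,50],[0,0,0,0,0,0,50],[0,0,0,0,0,0,50],[0,0,15,0,0,0,50],[0,0,30,0,0,0,60],[0,0,40,0,0,0,60],[0,0,40,0,0,0,60],[0,0,0,0,0,0,60],[0,0,0,0,0,0,60]]}}

```text
t: 5.7
ee_pos: [626.7, -28.1, 231.5]
orientation: [3.136, -0.002, 1.228]
wrist_force: [-0.6, -0.7, -0.6]
grip_width: 51.3
finger_force: 0.0
```

```bash
python3 -c "
from h import *
print(manip.get_obs()['ee_pos'],manip.get_obs()['orientation'])
S=cam('side');a=cv2.resize(S['img'][140:200,205:265,::-1],None,fx=7,fy=7,interpolation=cv2.INTER_CUBIC)
cv2.imwrite('pics/k2.png',a)"
```

```text
[626.69217244 -28.11078549 231.51859783] [ 3.13592418e+00 -1.66107823e-03  1.22807998e+00]
```

View pics/k2.png

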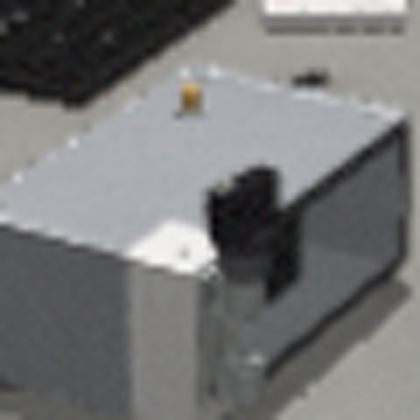

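The picture shows the knob turned across and the gap at about (240,340) with no brass in it, so the pin is up. Next is the door.

Emit:
{"op": "move_arm", "data": {"targets": [[-11.6,-20.4,0,0,0,-0.105,60],[-11.6,-20.4,0,0,0,-0.105,60],[-11.6,-20.4,0,0,0,-0.105,60],[-11.6,-20.4,0,0,0,-0.105,60],[-11.6,-20.4,0,0,0,-0.105,60],[-11.6,-20.4,0,0,0,-0.105,60],[-11.6,-20.4,0,0,0,-0.105,60],[-11.6,-20.4,0,0,0,-0.105,60],[-11.6,-20.4,0,0,0,-0.105,60],[-11.6,-20.4,0,0,0,-0.105,60],[-11.6,-20.4,0,0,0,-0.105,60],[-11.6,-20.4,0,0,0,-0.105,60]]}}

```text
t: 6.75
ee_pos: [484.1, -273.2, 226.4]
orientation: [-3.14, 0.003, -0.037]
wrist_force: [0.1, 0.6, 0.7]
grip_width: 51.1
finger_force: 0.0
```

Emit:
{"op": "move_arm", "data": {"targets": [[-11.6,-20.4,0,0,0,-0.105,60],[-11.6,-20.4,0,0,0,-0.105,60],[0,0,0,0,0,0,60],[0,0,0,0,0,0,60],[0,0,0,0,0,0,60]]}}

```text
t: 7.17
ee_pos: [462.1, -313.0, 227.1]
orientation: [-3.14, 0.002, -0.241]
wrist_force: [-1.0, 0.3, 0.4]
grip_width: 51.2
finger_force: 0.0
```

```bash
python3 -c "
from h import *
print(manip.get_obs()['ee_pos'],manip.get_obs()['orientation'])"
```

```text
[ 462.14473552 -313.0254059   227.0507076 ] [-3.14041768e+00  2.21975985e-03 -2.41030304e-01]
```

Emit:
{"op": "move_arm", "data": {"targets": [[1,0,-33,0,0,0,60],[1,0,-33,0,0,0,60],[1,0,-33,0,0,0,60],[0,0,-33,0,0,0,60],[0,0,-30,0,0,0,60],[0,0,-20,0,0,0,60],[0,0,-16,0,0,0,60],[0,0,0,0,0,0,60],[0,0,0,0,0,0,60]]}}

```text
t: 7.92
ee_pos: [465.5, -312.4, 29.4]
orientation: [-3.141, 0.002, -0.24]
wrist_force: [-1.1, -0.7, 0.8]
grip_width: 51.2
finger_force: 0.0
```

Emit:
{"op": "move_arm", "data": {"targets": [[0,0,0,0,0,0,0],[0,0,0,0,0,0,0],[0,0,0,0,0,0,0],[0,0,0,0,0,0,0],[0,0,0,0,0,0,0],[0,0,0,0,0,0,0],[0,0,0,0,0,0,0],[0,0,0,0,0,0,0]], "newtons": 50}}

```text
t: 8.58
ee_pos: [466.7, -314.3, 31.7]
orientation: [3.141, -0.002, -0.242]
wrist_force: [0.2, 0.6, 6.6]
grip_width: 19.4
finger_force: 50.5
```

```bash
python3 -c "
from h import *
o=manip.get_obs()
print(o['ee_pos'],o['orientation'],o['wrist_force'],o['torque'],o['finger_force'])
S=cam('side');a=cv2.resize(S['img'][140:190,280:350,::-1],None,fx=8,fy=8,interpolation=cv2.INTER_CUBIC)
cv2.imwrite('pics/d.png',a)"
```

```text
[ 466.66042541 -314.30800763   31.7468731 ] [ 3.14086999e+00 -2.48327075e-03 -2.42244143e-01] [0.171947   0.63549633 6.64899806] [ 0.40003089 -0.05616758  0.02978121] 50.51874339580536
```

View pics/d.png

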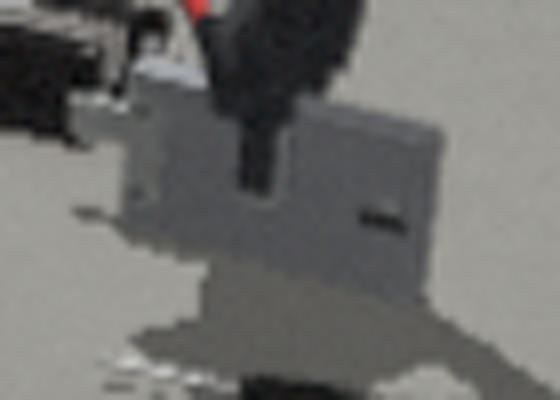

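The side crop shows the pads on the panel near its middle, so I'll lift it and move to a standoff in front of the hinge.

Emit:
{"op": "move_arm", "data": {"targets": [[0,0,4,0,0,0,0],[0,0,8,0,0,0,0],[0,0,15,0,0,0,0],[0,0,20,0,0,0,0],[0,0,20,0,0,0,0],[0,0,10,0,0,0,0],[0,0,0,0,0,0,0],[0,0,0,0,0,0,0]]}}

```text
t: 9.3
ee_pos: [465.6, -313.8, 107.6]
orientation: [3.141, -0.001, -0.242]
wrist_force: [0.1, 0.4, -4.5]
grip_width: 19.3
finger_force: 49.3
```

```bash
python3 -c "
from h import *
o=manip.get_obs()
print(o['ee_pos'],o['orientation'],o['wrist_force'],o['torque'],o['finger_force'])"
```

```text
[ 465.64592179 -313.81642996  107.6035772 ] [ 3.14128959e+00 -7.51585283e-04 -2.42273579e-01] [ 0.11924733  0.39806489 -4.48423614] [ 0.04271924  0.03214705 -0.02586511] 49.25261914730072
```

Emit:
{"op": "move_arm", "data": {"targets": [[0.7,10,0,0,0,0.0075,0],[1.8,26,0,0,0,0.0075,0],[1.8,28,0,0,0,0.0075,0],[1.8,28,0,0,0,0.0075,0],[2,28,0,0,0,0.0075,0],[2,29,0,0,0,0.0075,0],[2,29,0,0,0,0.0075,0],[2,29,0,0,0,0.0075,0],[2,29,0,0,0,0.0075,0],[2,29,0,0,0,0.0075,0],[2,25,0,0,0,0.0075,0],[0.7,17,0,0,0,0.0075,0]]}}

```text
t: 10.3
ee_pos: [485.1, -4.1, 106.1]
orientation: [-3.142, 0.003, -0.15]
wrist_force: [0.3, -0.8, -4.4]
grip_width: 19.7
finger_force: 49.6
```

Emit:
{"op": "move_arm", "data": {"targets": [[0,0,-15,0,0,0,0],[0,0,-20,0,0,0,0],[0,0,-18,0,0,0,0],[0,0,-10,0,0,0,0],[0,0,0,0,0,0,0],[0,0,0,0,0,0,0],[0,0,0,0,0,0,0]]}}

```text
t: 10.88
ee_pos: [486.7, -6.8, 44.6]
orientation: [-3.142, -0.0, -0.152]
wrist_force: [0.4, -0.5, -3.8]
grip_width: 19.4
finger_force: 49.5
```

```bash
python3 -c "
from h import *
for i in range(3):
  S=cam('side'); o=manip.get_obs()
  print(o['ee_pos'],o['orientation'],o['wrist_force'],o['torque'])
cv2.imwrite('pics/e.png',cv2.resize(S['img'][145:235,205:315,::-1],None,fx=7,fy=6.6,interpolation=cv2.INTER_CUBIC))"
```

```text
[486.99590496  -6.80787405  44.94251201] [-3.14143589e+00 -1.04932304e-03 -1.52345390e-01] [ 0.2975358   0.01787591 -3.64181979] [ 0.03699843 -0.04655064 -0.00602793]
[487.13733331  -6.86018595  45.10803891] [-3.14138759e+00 -1.52494682e-03 -1.52431232e-01] [ 0.16268755  0.93294118 -4.72062421] [ 0.00135731  0.02079179 -0.03920294]
[487.0973691   -6.86926499  45.1420912 ] [-3.14140023e+00 -1.56113630e-03 -1.52397804e-01] [ 0.79962497 -0.15069438 -3.98320408] [-0.00873904 -0.0275291  -0.02510727]
```

View pics/e.png

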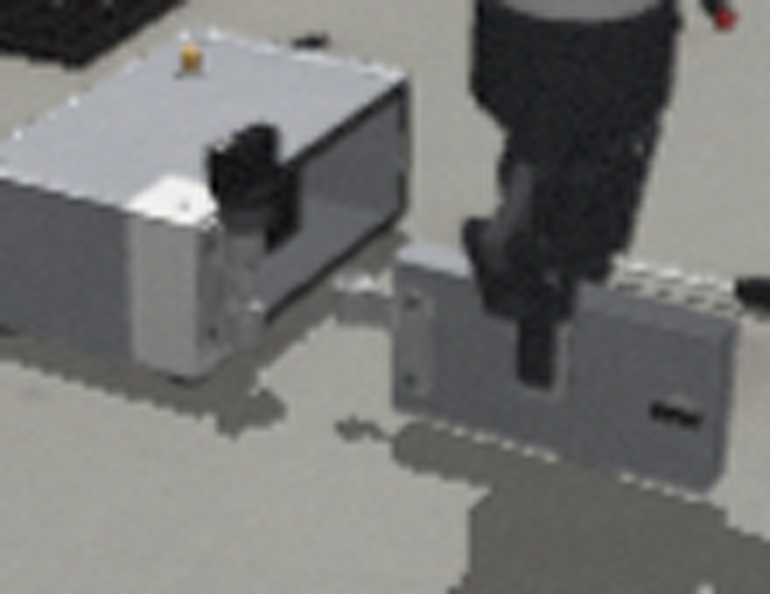

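The side crop shows the latch face's corners at about (398,262), (735,330), (393,408) and (712,492), with the barrel near (345,300). I'll check the grip offset and tilt against the prediction.

```bash
python3 - <<'E'
from h import *
S=cam("side")
def pr(c,zb,pitch,M,yaw=-.152):
    from scipy.spatial.transform import Rotation as Ro
    return (proj(S,Ro.from_euler("xyz",[0,pitch,yaw]).apply(np.array(M)-[0,0,38])+[c[0],c[1],zb+38])-[205,145]+.5)*[7,6.6]
M=[[70,10,76],[-70,10,76],[70,10,0],[-70,10,0],[-56,18,38],[92,8,53],[92,8,35]]
for p in(0,.03): print(np.round(pr((487,-6.8),13.4,p,M)))
print("sens x+5",np.round(pr((492,-6.8),13.4,0,M)-pr((487,-6.8),13.4,0,M))[:3])
# housing reference: jamb edge corners, knuckle gap centre
h=(626.8,-28.5);print(np.round(pr(h,0,0,[[14,18,86],[132,18,86],[14,-170,86],[0,0,124],[0,0,65],[0,0,39]])))
E
```

```text
[[388. 255.]
 [721. 336.]
 [386. 409.]
 [706. 497.]
 [671. 418.]
 [341. 289.]
 [341. 325.]]
[[386. 259.]
 [718. 331.]
 [388. 414.]
 [709. 493.]
 [671. 415.]
 [341. 294.]
 [342. 331.]]
sens x+5 [[-12.  -2.]
 [-13.  -2.]
 [-12.  -2.]]
[[193. 224.]
 [-43. 165.]
 [407.  70.]
 [244. 135.]
 [246. 257.]
 [247. 309.]]
```

Emit:
{"op": "move_arm", "data": {"targets": [[0,0,-3,0,0,0,0],[0,-0.2,-2.4,0,0,0,0],[7.9,-1.2,0,0,0,0,0],[7.9,-1.2,0,0,0,0,0],[7.9,-1.2,0,0,0,0,0],[5.9,-0.9,0,0,0,0,0],[4,-0.6,0,0,0,0,0],[3,-0.5,0,0,0,0,0],[2,-0.3,0,0,0,0,0],[0,0,0,0,0,0,0],[0,0,0,0,0,0,0],[0,0,0,0,0,0,0]]}}

```text
t: 12.08
ee_pos: [524.6, -12.8, 38.8]
orientation: [3.142, 0.001, -0.152]
wrist_force: [-0.6, 0.2, -4.0]
grip_width: 19.6
finger_force: 49.6
```

Emit:
{"op": "move_arm", "data": {"targets": [[0,0,0,0,0,0,0],[0,0,0,0,0,0,0],[0,0,0,0,0,0,0]]}}

```text
t: 12.33
ee_pos: [525.0, -12.9, 38.9]
orientation: [-3.142, 0.0, -0.152]
wrist_force: [0.4, -0.8, -4.8]
grip_width: 19.3
finger_force: 49.6
```

Emit:
{"op": "move_arm", "data": {"targets": [[2,-0.3,0.8,0,0,0,0],[2,-0.3,0,0,0,0,0],[2,-0.3,0,0,0,0,0],[1,-0.15,0,0,0,0,0],[1,-0.15,0,0,0,0,0],[0,0,0,0,0,0,0],[0,0,0,0,0,0,0]]}}

```text
t: 12.92
ee_pos: [533.1, -14.1, 39.7]
orientation: [-3.142, 0.0, -0.152]
wrist_force: [0.1, 0.8, -4.8]
grip_width: 19.3
finger_force: 49.6
```

Emit:
{"op": "move_arm", "data": {"targets": [[1,-0.15,0,0,0,0,0],[0,0,0,0,0,0,0],[0,0,0,0,0,0,0]]}}

```text
t: 13.17
ee_pos: [534.1, -14.2, 39.7]
orientation: [3.142, -0.0, -0.152]
wrist_force: [0.7, 0.5, -4.1]
grip_width: 19.5
finger_force: 49.6
```

Emit:
{"op": "move_arm", "data": {"targets": [[1,-0.15,0,0,0,0,0],[0,0,0,0,0,0,0],[0,0,0,0,0,0,0]]}}

```text
t: 13.42
ee_pos: [535.2, -14.4, 39.7]
orientation: [-3.142, -0.0, -0.152]
wrist_force: [0.1, -0.1, -4.0]
grip_width: 19.5
finger_force: 49.6
```

Emit:
{"op": "move_arm", "data": {"targets": [[0.7,-0.1,0,0,0,0,0],[0,0,0,0,0,0,0],[0,0,0,0,0,0,0]]}}

```text
t: 13.67
ee_pos: [535.8, -14.5, 39.7]
orientation: [-3.142, -0.0, -0.152]
wrist_force: [-0.6, 0.3, -4.9]
grip_width: 19.7
finger_force: 49.6
```

Emit:
{"op": "move_arm", "data": {"targets": [[0.7,-0.1,0,0,0,0,0],[0,0,0,0,0,0,0],[0,0,0,0,0,0,0]]}}

```text
t: 13.92
ee_pos: [536.5, -14.6, 39.7]
orientation: [-3.142, 0.0, -0.152]
wrist_force: [-0.2, -0.2, -3.7]
grip_width: 19.3
finger_force: 49.6
```

Emit:
{"op": "move_arm", "data": {"targets": [[0.7,-0.1,0,0,0,0,0],[0,0,0,0,0,0,0],[0,0,0,0,0,0,0]]}}

```text
t: 14.17
ee_pos: [537.2, -14.7, 39.7]
orientation: [-3.142, -0.0, -0.152]
wrist_force: [-0.6, -0.6, -4.6]
grip_width: 19.4
finger_force: 49.6
```

Emit:
{"op": "move_arm", "data": {"targets": [[0.7,-0.1,0,0,0,0,0],[0,0,0,0,0,0,0],[0,0,0,0,0,0,0]]}}

```text
t: 14.42
ee_pos: [537.9, -14.8, 39.7]
orientation: [-3.142, -0.0, -0.152]
wrist_force: [-0.3, 0.7, -3.8]
grip_width: 19.3
finger_force: 49.6
```

Emit:
{"op": "move_arm", "data": {"targets": [[0.7,-0.1,0,0,0,0,0],[0,0,0,0,0,0,0],[0,0,0,0,0,0,0]]}}

```text
t: 14.67
ee_pos: [538.2, -14.8, 39.6]
orientation: [3.142, 0.001, -0.152]
wrist_force: [-1.4, 0.4, -3.8]
grip_width: 19.6
finger_force: 49.7
```

Emit:
{"op": "move_arm", "data": {"targets": [[0.7,-0.1,0,0,0,0,0],[0,0,0,0,0,0,0],[0,0,0,0,0,0,0]]}}

```text
t: 14.92
ee_pos: [538.4, -14.8, 39.5]
orientation: [3.142, 0.002, -0.152]
wrist_force: [-4.8, 3.0, -3.0]
grip_width: 19.3
finger_force: 49.7
```

Emit:
{"op": "move_arm", "data": {"targets": [[-1.6,0.24,0,0,0,0,0],[0,0,0,0,0,0,0],[0,0,0,0,0,0,0]]}}

```text
t: 15.17
ee_pos: [538.1, -14.8, 39.9]
orientation: [-3.142, -0.001, -0.152]
wrist_force: [-1.2, 1.3, -4.7]
grip_width: 19.7
finger_force: 49.6
```

Emit:
{"op": "move_arm", "data": {"targets": [[0.08,0.5,0,0,0,0,0],[0,0,0,0,0,0,0],[0,0,0,0,0,0,0]]}}

```text
t: 15.42
ee_pos: [538.3, -14.4, 39.9]
orientation: [-3.142, -0.001, -0.152]
wrist_force: [-0.2, -0.1, -4.1]
grip_width: 19.9
finger_force: 49.7
```

Emit:
{"op": "move_arm", "data": {"targets": [[0.08,0.5,0,0,0,0,0],[0,0,0,0,0,0,0],[0,0,0,0,0,0,0]]}}

```text
t: 15.67
ee_pos: [538.0, -13.8, 39.7]
orientation: [-3.142, -0.0, -0.152]
wrist_force: [-0.3, 0.5, -5.0]
grip_width: 19.3
finger_force: 49.7
```

Emit:
{"op": "move_arm", "data": {"targets": [[0.08,0.5,0,0,0,0,0],[0,0,0,0,0,0,0],[0,0,0,0,0,0,0]]}}

```text
t: 15.92
ee_pos: [538.0, -13.2, 39.7]
orientation: [3.142, -0.0, -0.152]
wrist_force: [0.4, 0.3, -3.4]
grip_width: 19.3
finger_force: 49.7
```

Emit:
{"op": "move_arm", "data": {"targets": [[0.08,0.5,0,0,0,0,0],[0,0,0,0,0,0,0],[0,0,0,0,0,0,0]]}}

```text
t: 16.17
ee_pos: [537.9, -12.7, 39.7]
orientation: [3.142, 0.0, -0.152]
wrist_force: [-0.1, -1.0, -4.1]
grip_width: 19.1
finger_force: 49.7
```

Emit:
{"op": "move_arm", "data": {"targets": [[0.08,0.5,0,0,0,0,0],[0,0,0,0,0,0,0],[0,0,0,0,0,0,0]]}}

```text
t: 16.42
ee_pos: [537.7, -12.3, 39.6]
orientation: [3.141, 0.001, -0.152]
wrist_force: [-2.6, -1.7, -4.2]
grip_width: 19.2
finger_force: 49.9
```

Emit:
{"op": "move_arm", "data": {"targets": [[0.08,0.5,0,0,0,0,0],[0,0,0,0,0,0,0],[0,0,0,0,0,0,0]]}}

```text
t: 16.67
ee_pos: [537.7, -11.9, 39.6]
orientation: [3.141, 0.001, -0.153]
wrist_force: [-2.7, -3.5, -4.6]
grip_width: 19.7
finger_force: 50.6
```

Emit:
{"op": "move_arm", "data": {"targets": [[-0.34,-2.1,0,0,0,0,0],[0,0,0,0,0,0,0],[0,0,0,0,0,0,0],[0,0,0,0,0,0,0]]}}

```text
t: 17.0
ee_pos: [538.4, -13.7, 39.9]
orientation: [-3.141, -0.001, -0.152]
wrist_force: [-0.4, -0.8, -4.0]
grip_width: 19.4
finger_force: 49.6
```

Emit:
{"op": "move_arm", "data": {"targets": [[0.6,-0.1,0,0,0,0,0],[0,0,0,0,0,0,0],[0,0,0,0,0,0,0]]}}

```text
t: 17.25
ee_pos: [538.6, -13.9, 39.7]
orientation: [-3.142, -0.0, -0.152]
wrist_force: [-0.9, 0.8, -4.5]
grip_width: 19.4
finger_force: 49.6
```

Emit:
{"op": "move_arm", "data": {"targets": [[0.8,-0.1,0,0,0,0,0],[0,0,0,0,0,0,0],[0,0,0,0,0,0,0]]}}

```text
t: 17.5
ee_pos: [538.9, -14.1, 39.6]
orientation: [3.142, 0.001, -0.152]
wrist_force: [-2.3, -0.8, -4.7]
grip_width: 19.4
finger_force: 49.8
```

Emit:
{"op": "move_arm", "data": {"targets": [[0.6,-0.1,0,0,0,0,0],[0,0,0,0,0,0,0],[0,0,0,0,0,0,0]]}}

```text
t: 17.75
ee_pos: [538.9, -14.1, 39.5]
orientation: [3.141, 0.002, -0.152]
wrist_force: [-4.8, -0.6, -1.6]
grip_width: 19.5
finger_force: 50.0
```

Emit:
{"op": "move_arm", "data": {"targets": [[-2,0.3,0,0,0,0,0],[0,0,0,0,0,0,0],[0,0,0,0,0,0,0]]}}

```text
t: 18.0
ee_pos: [538.6, -13.8, 39.9]
orientation: [-3.141, -0.002, -0.152]
wrist_force: [-0.1, 0.0, -4.0]
grip_width: 19.1
finger_force: 49.6
```

Emit:
{"op": "move_arm", "data": {"targets": [[0,0,1.5,0,0,0,0],[0,0,1.5,0,0,0,0],[0,0,0,0,0,0,0],[0,0,0,0,0,0,0]]}}

```text
t: 18.33
ee_pos: [538.2, -13.8, 43.0]
orientation: [-3.142, -0.001, -0.152]
wrist_force: [-0.6, 0.0, -4.3]
grip_width: 19.7
finger_force: 49.6
```

Emit:
{"op": "move_arm", "data": {"targets": [[0,0,-3,0,0,0,0],[0,0,-3,0,0,0,0],[0,0,0,0,0,0,0],[0,0,0,0,0,0,0]]}}

```text
t: 18.67
ee_pos: [537.5, -13.8, 36.3]
orientation: [3.142, 0.001, -0.152]
wrist_force: [0.9, 0.1, -4.4]
grip_width: 19.5
finger_force: 49.6
```

Emit:
{"op": "move_arm", "data": {"targets": [[0,0,3,0,0,0,0],[0,-0.1,0,0,0,0,0],[0,0,0,0,0,0,0],[0,0,0,0,0,0,0],[0,0,0,0,0,0,0],[0,0,0,0,0,0,0],[0,0,0,0,0,0,0],[0,0,0,0,0,0,0],[0,0,0,0,0,0,0],[0,0,0,0,0,0,0]]}}

```text
t: 19.5
ee_pos: [537.8, -13.9, 39.7]
orientation: [-3.142, 0.0, -0.152]
wrist_force: [0.2, -0.1, -4.4]
grip_width: 19.6
finger_force: 49.6
```

```bash
python3 -c "
from h import *
S=cam('side'); o=manip.get_obs(); print(o['ee_pos'],o['orientation'],o['wrist_force'],o['joint_velocities'].max())
cv2.imwrite('pics/f.png',cv2.resize(S['img'][145:235,205:315,::-1],None,fx=7,fy=6.6,interpolation=cv2.INTER_CUBIC))"
```

```text
[537.82762778 -13.94853569  39.70206687] [-3.14157837e+00  1.41039667e-05 -1.52238258e-01] [ 0.14843578 -0.57493849 -4.74232771] -0.0003141559084188305
```

View pics/f.png

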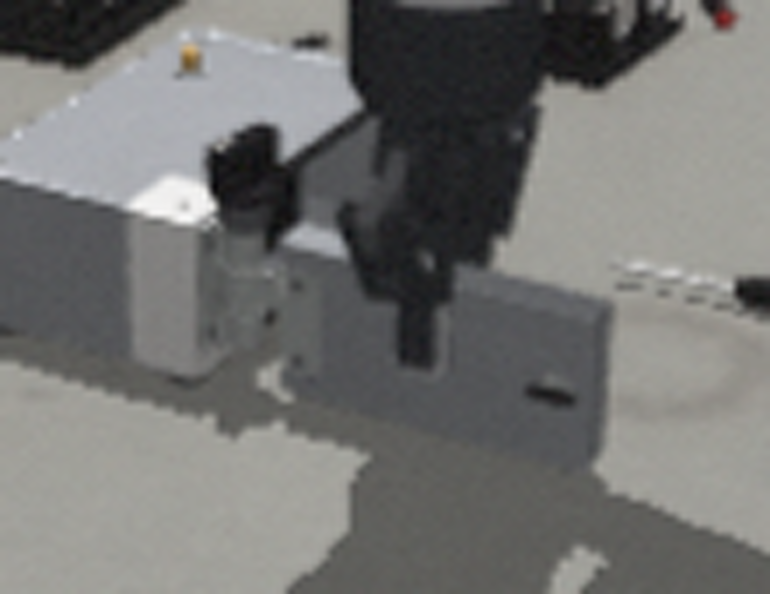

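The barrel sits in the gap at about (245,290), the knob is still over, and the door is held off the bench.

```bash
python3 -c "
from h import *
print(manip.hand_in())"
```

```text
the job is handed in; nothing more can be done
None
```

I handed the job in at about 19.6 s: the knob is over and the pin is up. The gripper alone holds the door upright and square to the housing, about 8 mm clear of the bench. Its barrel is centred on the hinge axis (found by touching the saddle) and touches neither knuckle.

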